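# Set a phone against the stop of the warming plate and switch on the green programme

## Task

Without lifting it, slide the blue-rimmed phone that lies askew on the warming plate away from you until its long side is flush against the blue stop bar. Then turn the selector lever beside it from off until it points at the green dot and rests in that click position. Leave the white phone, tweezers, screwdriver and multimeter lying around it undisturbed.

Things in the scene. Friction and masses are not known exactly. Their poses are not given: they have to be found in the camera images.
- station: Phone warming station, fixed flat white housing. Own axes: x to its far side, y left, z up. Origin on the bench; housing x -100 to 100, y -165 to 195 mm, its level top 40 mm above the bench. Top right (y -163 to 53): bare aluminium warming plate carrying the phone. Top left (y 68 to 192): black control panel, at plate height, selector axis at x 20, y 130.
- stop_face (a point): Middle of the foot of the stop bar's robot-facing side, at plate height (station x 72, y -55 mm), axes as the station's. The blue bar is fixed, runs along station y, 100 mm either way from this point, and stands 10 mm above the plate. A flush phone has its centre 36 mm before this face.
- phone: Dark phone with blue rim, 72 (own x) x 150 (own y) x 9 mm (z), about 0.2 kg, lying flat and loose on the plate, long side roughly along the stop bar (askew by up to 0.2 rad), its centre 40 to 70 mm short of its flush place. Origin at the centre of its underside. It slides with a push of 1 to 3 N.
- selector (a joint): Lever angle a, rad, clockwise from above; the lever points along (-cos(a-0.96), sin(a-0.96)) in station x, y. Clicks at 0 (off, where it starts; white bar), 0.64, 1.28, 1.92 (a dot at each); stops at -0.10 and 2.02. Springs pull it into the nearest click once past midway and hold it there. Pushing over takes up to 0.15 N m (4 N at 35 mm from the axis).
- selector_axis (a point): On the selector's axis at the top face of the lever, 34 mm above the panel (74 mm above the bench).
- selector_tip (a point): Outer end of the grey selector lever at its top face, 45 mm from the axis. The lever is a bar 12 mm wide with a white line along its top, reaching from the 34 mm wide round hub out to 45 mm; its sides are upright and span 8 to 34 mm above the panel, so it can be pushed sideways with a fingertip.
- dot_green: Green disc, 18 mm across, 3 mm high, fixed on the panel 60 mm from the selector's axis at one of the three click positions other than off (which one varies). When the lever points at it, tip and disc centre are 15 mm apart seen from above. Origin at the centre of its underside.
- dot_yellow: Yellow disc, the same, at another of the three positions.
- dot_red: Red disc, the same, at another of the three positions.
- white_phone: white phone, 72 x 150 x 9, lying flat, right of the station, sizes in mm. Not to be disturbed. Origin at its underside.
- screwdriver: blue-handled screwdriver, 160 long, lying, left of the station, sizes in mm. Not to be disturbed. Origin at its underside.
- tweezers: steel tweezers, 120 long, lying, right, sizes in mm. Not to be disturbed. Origin at its underside.
- multimeter: orange multimeter, 140 x 75 x 38, lying on its back, left, sizes in mm. Not to be disturbed. Origin at its underside.

How it is judged:
On the way, in this order (a step that is already met when the one before it is completed fails the run):
1. the phone lies flush against the stop bar (x of phone in the frame of stop_face above -0.0395 m and angle between the y axis of phone and the y axis of station, either way round below 0.05 rad and z of phone in the frame of station between 0.037 and 0.043 m and angle between phone's own z axis and vertical below 0.05 rad), for 0.2 s.
2. the selector rests at the green dot (horizontal distance between selector_tip and dot_green below 0.017 m and velocity of joint selector between -0.1 and 0.1 rad/s), for 0.3 s.
At the end, for the whole second after the job is handed in: The phone lies flat on the plate, at rest, its long side within 3.5 mm of the stop bar and parallel to it within 0.05 rad; the selector rests in the click position of the green dot (tip within 17 mm of the dot's centre, 15 mm when exact) (all of step 1 and all of step 2 and linear speed of phone below 0.01 m/s); the robot touches nothing.
It fails at once if the phone is lifted more than 15 mm off the plate or stood on edge (z of phone in the frame of station above 0.055 m or angle between phone's own z axis and vertical above 0.5 rad).
It fails at once if another thing on the bench is moved by more than 30 mm (distance of any of white_phone, screwdriver, tweezers, multimeter from where it was at the start of the episode above 0.03 m).
It also fails if it takes over 59 s, if anything falls off the work surface, if the arm or the gripper's body presses on something with over 40 N, if the wrist force passes 120 N, or if a joint passes its speed limit or range.

## Robot

A 6-joint arm with a two-finger parallel gripper is mounted at the origin on the work surface. World frame = base frame: x ahead of the robot, y to its left, z up, the work surface at z = 0. Lengths are in m, angles in rad, forces in N, time in s.
With the tool pointing down it reaches from about 0.3 to 0.775 m from the base axis. Payload 14.6 kg.
Tool frame: the origin (TCP) lies between the finger pads; the fingertips stand ctrl.tip_extent ahead of it and the grasp point (between the pads) lies 3 mm ahead of it (ctrl.tip_extent is the distance from the TCP to the fingertips, in m); z points along the fingers, y is the line along which they close (so a half turn about z gives the same grasp; the last joint's range is limited). The gripper opens to 94 mm and grips with 3 to 60 N. Pads are 16 mm wide; open, the fingers measure 119 mm over their backs; the gripper's body (75 mm by 177 mm) begins 78 mm behind the grasp point.
Start: joints at [-1.236, 0.3, 1.521, -0, 1.321, -0.067], TCP at [0.215, -0.506, 0.227] pointing down, gripper open.
Joint ranges: [-3.03, 3.03], [-0.79, 2.21], [0.23, 2.52], [-1.04, 4.18], [0, 3.07], [-2.55, 2.55]. Speed limits (rad/s): [2.22, 2.22, 2.57, 3.14, 3.14, 3.14].

## Interface

Orientations are given as [roll, pitch, yaw] about the fixed x, y, z axes, in that order (R = Rz(yaw) Ry(pitch) Rx(roll)).
In Python, from station import ctrl gives the robot as it stands.
- The arm moves only by the tool shift_gripper, called after "Call:" by a JSON object that holds its "op" and its "data", one argument or row to a line. Schema: {"type":"object","properties":{"plan":{"type":"array","items":{"type":"array","prefixItems":[{"type":"array","items":{"type":"number"},"minItems":3,"maxItems":3},{"type":"array","items":{"type":"number"},"minItems":3,"maxItems":3}],"minItems":2,"maxItems":2},"minItems":1,"maxItems":10},"finger_gap":{"type":"number"},"grip_n":{"type":"number"},"only":{"type":"string"},"quiet":{"type":"boolean"},"lines":{"type":"string"}},"required":["plan"],"additionalProperties":false}. plan is a list of rows, 1 to 10 of them, each written [[dx, dy, dz], [rx, ry, rz]]: dx, dy, dz in m, then a rotation vector rx, ry, rz in rad; each row shifts and turns the commanded pose from where the row before left it, along the tool's axes as they then stand; what a row does not reach is not made up. A row lasts 1/10 s, in which the tool goes at most 0.05 m and 0.15 rad, less where a joint would pass 70% of its speed; a pose out of reach is approached as far as the arm can. finger_gap is the finger opening in m, set as the call begins (left out keeps the last). The fingers move at their own pace and stop on an object; grip_n is the grip in N (left out, the last holds). Time passes only in rows, so rows that do not move let the fingers close. The tool returns the time, the measured TCP pose, the force, the opening and the grip force at its end. only (a regular expression) keeps the lines of the reply that match it, lines (a string "A,B") keeps lines A to B, and quiet returns only ok. Input that does not fit is refused with a message, and nothing moves.
- ctrl.get_obs(): the state, without advancing time (a new reading comes with each control period).
- ctrl.camera(name): name is "side" or "top" or "wrist"; returns a dict with "pixels" (480x640x3 uint8, blue, green, red), "fx", "fy", "cx", "cy" (pixels), "extrinsics" (4x4, takes a point from camera to world coordinates). Camera axes: x right, y up, looking along -z (the intrinsics and any distortion apply to the point x, -y, -z); pixel columns grow to the right and rows downward; lengths in m; the calibration is good to about 2 mm. The wrist camera is an equidistant fisheye: a pixel r from the principal point sees the ray r / f radians off the axis. A picture is of the moment at which its call begins. There is no depth.
- ctrl.hand_in(): hands the job in; it is judged then, once.
The state is a dict: "time_s": time; "qpos": joint angles; "joint_vel": joint speeds; "tau": joint torques, N m; "ee_pos": TCP position; "eef_rot": TCP orientation; "force": force on the tool from outside, world axes, zero at the start; "moment": the same for the moment, N m; "grip_width": finger opening in m; "grip_force": force on a finger pad.
Only numpy, scipy, OpenCV 4.12 (cv2) and the standard library are available. Lean on these libraries where they do the work, as an engineer would, in place of code of your own. Each camera call takes 0.05 s, during which the arm holds its last target. There are 200 camera calls.

## Working session

There is one attempt and no reset: what is moved stays moved. The work goes in short steps, Python scripts to look and compute and a tool call to move; the robot and the scene stay as the last step left them, time stands still between calls to the robot, and variables do not carry over. Pictures are saved under pics/ and viewed, at most 10 in all, crops included, and the job is handed in when it is done.

```bash
ls; mkdir -p pics
```

Run:
```python
from station import ctrl
import cv2
print(ctrl.tip_extent, ctrl.get_obs())
for n in("top","side"):
    c=ctrl.camera(n); cv2.imwrite(f"pics/{n}0.png",c["pixels"]); print(n,c["fx"],c["fy"],c["cx"],c["cy"],c["extrinsics"].tolist() if hasattr(c["extrinsics"],'tolist') else c["extrinsics"],[k for k in c])
```

```text
pics
station.py
0.022 {'time_s': 0.0, 'qpos': array([-1.23558705e+00,  3.00441265e-01,  1.52158690e+00, -4.74627273e-05,
        1.32068652e+00, -6.66290260e-02]), 'joint_vel': array([ 0.00101184,  0.00225184,  0.00080594,  0.00022723, -0.00094573,
        0.00046597]), 'tau': array([-2.36670840e-04, -5.31808877e+01, -3.52735412e+01,  7.08030956e-02,
        2.44483317e-02, -9.98908945e-05]), 'ee_pos': array([ 0.2150047 , -0.50597594,  0.22690022]), 'eef_rot': array([-3.14047006e+00, -2.88332666e-05,  4.01850059e-01]), 'force': array([ 0.34697474, -0.28967956, -0.22576119]), 'moment': array([-0.01789399, -0.05876544,  0.04128296]), 'grip_force': 0.0, 'grip_width': 0.09383115259881654}
top 488.57045218306115 488.57045218306115 320.36777255508065 239.4772961000498 [[-0.008323289576879162, 0.9973526668718565, -0.07223836054490158, 0.4697320558626154], [-0.9998430799782186, -0.007170805979192266, 0.016198609856352967, 0.03199537145643474], [0.015637719472127956, 0.07236185062036873, 0.9972558469643117, 1.1495898076059234], [0.0, 0.0, 0.0, 1.0]] ['pixels', 'fx', 'fy', 'cx', 'cy', 'extrinsics']
side 520.8360953711764 520.8360953711764 328.73119464701256 242.87488952225513 [[-0.9561328445057851, 0.2242207952793792, -0.18850734368071573, 0.28728077268005947], [-0.292921138898545, -0.7259340726532816, 0.6222675698985122, 0.8041175355802174], [0.0026814256760172325, 0.6501882474524613, 0.7597684205276246, 1.0047670152445163], [0.0, 0.0, 0.0, 1.0]] ['pixels', 'fx', 'fy', 'cx', 'cy', 'extrinsics']
```

View pics/top0.png

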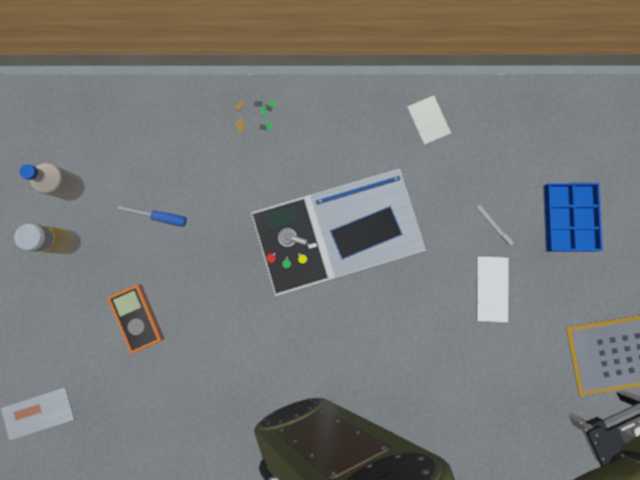

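The top view shows the station at about (250–425, 170–295). The phone is near (367,233), the stop bar runs (318,202)–(398,178), the selector hub is near (287,237), and the dots are red (271,258), green (287,264) and yellow (303,259). I'll enlarge this area to read it more closely.

Run:
```python
import cv2
i=cv2.imread("pics/top0.png")[165:300,240:435]
cv2.imwrite("pics/crop0.png",cv2.resize(i,None,fx=4,fy=4,interpolation=cv2.INTER_CUBIC))
```

```text
(no output)
```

View pics/crop0.png

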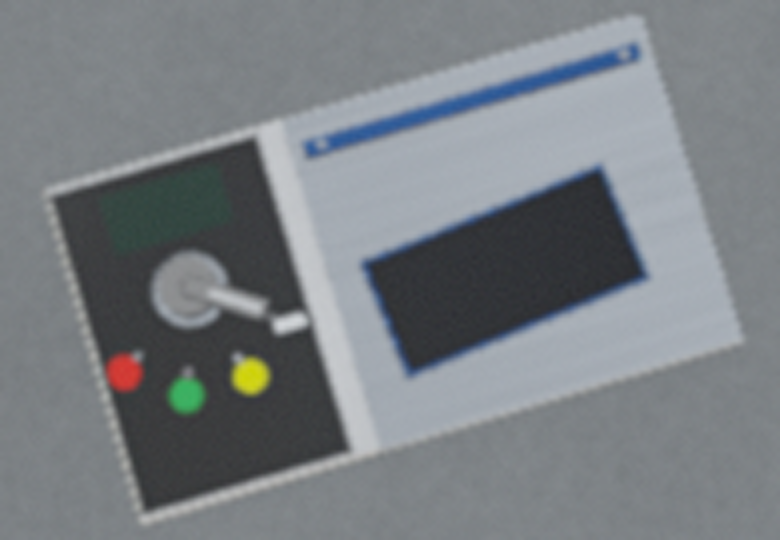

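View pics/side0.png

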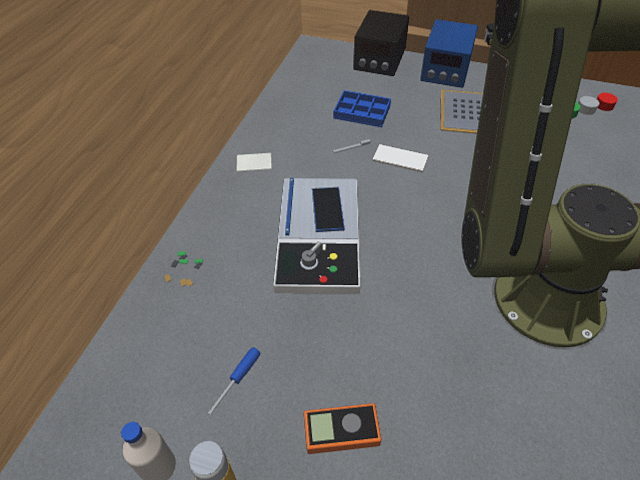

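The crop shows the phone corners at (362,262), (601,166), (648,278) and (408,376). The housing corners are (47,190), (640,15), (743,342) and (142,522). Green is the middle dot at (187,396), so its click is a=1.28. The side view agrees: yellow, green, red in order, starting from the lever.

Create h.py:
```python
import numpy as np, cv2
def ray(c,px,z):
    E=np.array(c["extrinsics"]); px=np.atleast_2d(px).astype(float)
    d=np.c_[(px[:,0]-c["cx"])/c["fx"],-(px[:,1]-c["cy"])/c["fy"],-np.ones(len(px))]@E[:3,:3].T
    return (E[:3,3]+d*((z-E[2,3])/d[:,2])[:,None])[:,:2]
def fit(model,w):  # rigid 2d
    model=np.array(model);mc=model.mean(0);wc=w.mean(0);H=((model-mc).T@(w-wc))
    a=np.arctan2(H[0,1]-H[1,0],H[0,0]+H[1,1]);R=np.array([[np.cos(a),-np.sin(a)],[np.sin(a),np.cos(a)]])
    t=wc-R@mc; return a,R,t,np.linalg.norm(model@R.T+t-w,axis=1)
```

Run:
```python
from h import *
from station import ctrl
c=ctrl.camera("top")
f=lambda p:np.array([240,165])+(np.array(p)+.5)/4-.5
st=ray(c,f([(47,190),(640,15),(743,342),(142,522)]),.04)
a,R,t,e=fit([(.1,.195),(.1,-.165),(-.1,-.165),(-.1,.195)],st); print("station",a,t,e)
ph=ray(c,f([(362,262),(601,166),(648,278),(408,376)]),.049)
b,Rp,tp,e=fit([(.036,.075),(.036,-.075),(-.036,-.075),(-.036,.075)],ph); print("phone",b,tp,e, "in st",b-a,R.T@(tp-t))
print("st: bar foot-ish",(ray(c,f([(306,157),(639,60)]),.05)-t)@R)
print("dots RGY",(ray(c,f([(125,373),(187,396),(251,377)]),.043)-t)@R, "hub",(ray(c,f([(188,288)]),.074)-t)@R,"tip",(ray(c,f([(267,310)]),.074)-t)@R)
print("phone corners st",(ph-t)@R)
```

```text
station 0.28209380119292227 [ 0.57320951 -0.04135039] [0.00312753 0.00253544 0.00243826 0.00236399]
phone 0.3771341444634919 [ 0.56526174 -0.08910753] [0.00210447 0.00215161 0.0021105  0.0018517 ] in st 0.09504034327056965 [-0.02092766 -0.04365713]
st: bar foot-ish [[ 0.07289197  0.04596248]
 [ 0.07236147 -0.15219744]]
dots RGY [[-0.01501953  0.17890529]
 [-0.03750042  0.14900724]
 [-0.03754146  0.11131582]] hub [[0.018282   0.13033194]] tip [[-0.00580536  0.09204452]]
phone corners st [[ 0.00665563  0.03264978]
 [ 0.02040425 -0.11348971]
 [-0.04826601 -0.12013977]
 [-0.06250451  0.02635119]]
```

The measurements agree to about 2 mm. Next I'll square the tool to the station (yaw 0.282) and move above the near side of the phone.

Call:
{"op": "shift_gripper", "data": {
  "plan": [
    [[0, 0, 0], [0, 0, 0.12]],
    [[0.035, -0.028, 0], [0, 0, 0]],
    [[0.035, -0.028, 0], [0, 0, 0]],
    [[0.035, -0.028, 0], [0, 0, 0]],
    [[0.035, -0.028, 0], [0, 0, 0]],
    [[0.035, -0.028, 0], [0, 0, 0]],
    [[0.035, -0.028, 0], [0, 0, 0]],
    [[0.035, -0.028, 0], [0, 0, 0]],
    [[0.035, -0.028, 0], [0, 0, 0]],
    [[0.035, -0.028, 0], [0, 0, 0]]
  ],
  "finger_gap": 0.094
}}

```text
time_s: 1.15
ee_pos: [0.4483, -0.1748, 0.2275]
eef_rot: [3.142, -0.0, 0.282]
force: [0.2, -0.8, -0.1]
grip_width: 0.0941
grip_force: 0.0
```

Add to h.py:
```python
def togo(sx,sy,z,yaw=.2821):
    from station import ctrl
    o=ctrl.get_obs();R=cv2.Rodrigues(np.array([0,0,.2821]))[0]
    w=R@[sx,sy,0]+[.5732,-.0414,z]
    from scipy.spatial.transform import Rotation as Ro
    T=Ro.from_euler('xyz',o["eef_rot"])
    print("togo tool",np.round(T.inv().apply(w-o["ee_pos"]),4),"rot",np.round((T.inv()*Ro.from_euler('xyz',[np.pi,0,yaw])).as_rotvec(),3),"st now",np.round(R.T@(o["ee_pos"]-[.5732,-.0414,0]),4),"F",np.round(R.T@o["force"],2),o["time_s"])
```

```bash
python3 -c "
from h import *;togo(-.088,-.044,.066)"
```

```text
togo tool [ 0.0691 -0.0494  0.1615] rot [ 0. -0. -0.] st now [-0.1571 -0.0934  0.2275] F [-0.08 -0.86 -0.06] 1.15
```

Call:
{"op": "shift_gripper", "data": {
  "plan": [
    [[0.035, -0.025, 0], [0, 0, 0]],
    [[0.034, -0.0245, 0], [0, 0, 0]],
    [[0, 0, 0.04], [0, 0, 0]],
    [[0, 0, 0.04], [0, 0, 0]],
    [[0, 0, 0.04], [0, 0, 0]],
    [[0, 0, 0.02], [0, 0, 0]],
    [[0, 0, 0.011], [0, 0, 0]],
    [[0, 0, 0.010], [0, 0, 0]],
    [[0, 0, 0], [0, 0, 0]]
  ]
}}

```text
time_s: 2.05
ee_pos: [0.5, -0.1098, 0.066]
eef_rot: [-3.141, 0.001, 0.282]
force: [0.7, -0.6, 0.3]
grip_width: 0.094
grip_force: 0.0
```

Run:
```python
from h import *
from station import ctrl
togo(-.088,-.044,.066)
c=ctrl.camera("top");cv2.imwrite("pics/t1.png",cv2.resize(c["pixels"][165:300,240:435],None,fx=4,fy=4,interpolation=2))
```

```text
togo tool [ 0.0014 -0.0013  0.    ] rot [-0.     0.001 -0.   ] st now [-0.0894 -0.0453  0.066 ] F [ 0.49 -0.79  0.27] 2.05
```

View pics/t1.png

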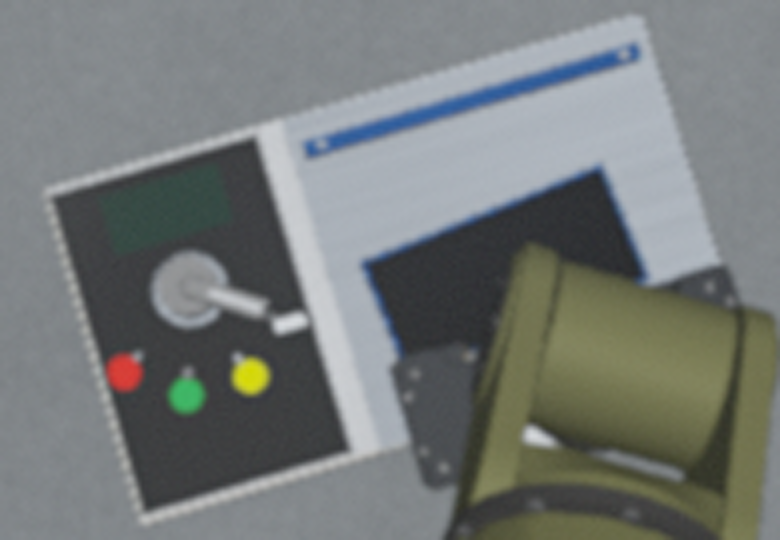

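The gripper is behind the phone, whose corners haven't moved: (362,262) and (601,166). Now I'll push slowly.

Call:
{"op": "shift_gripper", "data": {
  "plan": [
    [[0.01, 0, 0], [0, 0, 0]],
    [[0.008, 0, 0], [0, 0, 0]],
    [[0.008, 0, 0], [0, 0, 0]],
    [[0.008, 0, 0], [0, 0, 0]],
    [[0.008, 0, 0], [0, 0, 0]],
    [[0.008, 0, 0], [0, 0, 0]],
    [[0.008, 0, 0], [0, 0, 0]],
    [[0.008, 0, 0], [0, 0, 0]],
    [[0.005, 0, 0], [0, 0, 0]],
    [[0, 0, 0], [0, 0, 0]]
  ]
}}

```text
time_s: 3.1
ee_pos: [0.5689, -0.0898, 0.0663]
eef_rot: [3.142, -0.0, 0.282]
force: [-0.1, 0.8, -0.8]
grip_width: 0.0938
grip_force: 0.0
```

```bash
python3 -c "
from h import *;togo(-.008,-.044,.066)"
```

```text
togo tool [ 0.0096 -0.0013  0.0003] rot [ 0. -0.  0.] st now [-0.0176 -0.0453  0.0663] F [ 0.11  0.8  -0.78] 3.1
```

Call:
{"op": "shift_gripper", "data": {
  "plan": [
    [[0.002, 0, 0], [0, 0, 0]],
    [[0.002, 0, 0], [0, 0, 0]],
    [[0.002, 0, 0], [0, 0, 0]],
    [[0.001, 0, 0], [0, 0, 0]],
    [[0, 0, 0], [0, 0, 0]]
  ]
}}

```text
time_s: 3.6
ee_pos: [0.5752, -0.0881, 0.0665]
eef_rot: [3.142, -0.0, 0.282]
force: [0.2, -0.0, 0.5]
grip_width: 0.0937
grip_force: 0.0
```

Run:
```python
from h import *
from station import ctrl
togo(-.008,-.044,.066)
c=ctrl.camera("top");cv2.imwrite("pics/t2.png",cv2.resize(c["pixels"][165:300,240:435],None,fx=4,fy=4,interpolation=2))
```

```text
togo tool [ 0.0031 -0.0014  0.0005] rot [ 0. -0. -0.] st now [-0.0111 -0.0454  0.0665] F [ 0.22 -0.06  0.53] 3.6
```

View pics/t2.png

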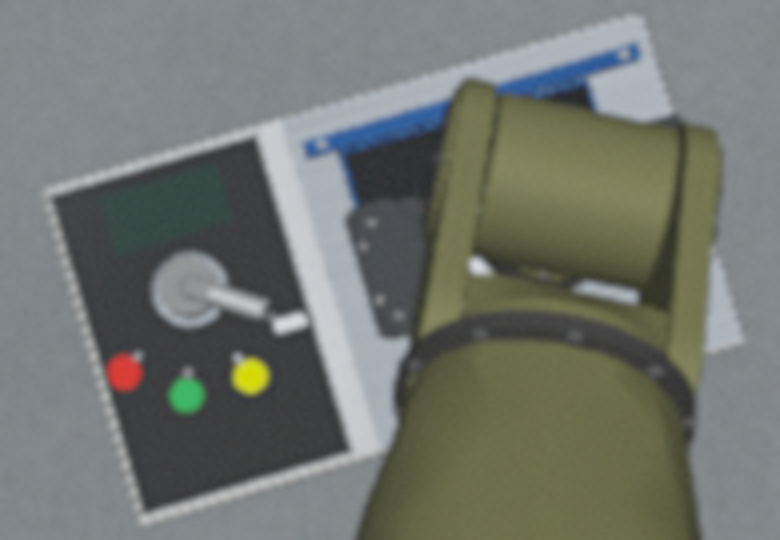

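The phone's far edge is now at the bar and about parallel to it. There's no contact force yet, so I'll creep on until the force rises.

Call:
{"op": "shift_gripper", "data": {
  "plan": [
    [[0.001, 0, 0], [0, 0, 0]],
    [[0.001, 0, 0], [0, 0, 0]],
    [[0.001, 0, 0], [0, 0, 0]],
    [[0, 0, 0], [0, 0, 0]]
  ]
}}

```text
time_s: 4.05
ee_pos: [0.5768, -0.0878, 0.0664]
eef_rot: [-3.141, 0.003, 0.282]
force: [-10.6, -4.5, 6.8]
grip_width: 0.0942
grip_force: 5.6
```

```bash
python3 -c "
from h import *;togo(-.008,-.044,.066)"
```

```text
togo tool [ 0.0014 -0.0016  0.0004] rot [-0.     0.003  0.   ] st now [-0.0094 -0.0456  0.0664] F [-11.38  -1.35   6.84] 4.05
```

The phone is against the bar at 11 N. I'll back off, lift, close the gripper, and start turning the tool toward yaw ≈ 2.81.

Call:
{"op": "shift_gripper", "data": {
  "plan": [
    [[-0.006, 0, 0], [0, 0, 0]],
    [[-0.02, 0, 0], [0, 0, 0]],
    [[0, 0, -0.03], [0, 0, 0]],
    [[0, 0, -0.04], [0, 0, 0]],
    [[0, 0, -0.04], [0, 0, 0]],
    [[-0.04, 0, 0], [0, 0, -0.15]],
    [[-0.04, 0, 0], [0, 0, -0.15]],
    [[-0.04, 0, 0], [0, 0, -0.15]],
    [[0, 0, 0], [0, 0, -0.15]],
    [[0, 0, 0], [0, 0, -0.15]]
  ]
}}

```text
time_s: 5.05
ee_pos: [0.4442, -0.1449, 0.177]
eef_rot: [3.14, -0.0, 1.036]
force: [0.5, -0.2, -0.1]
grip_width: 0.0938
grip_force: 0.0
```

Run:
```python
from h import *
from station import ctrl
togo(.019,.0867,.12,2.813)
c=ctrl.camera("top");cv2.imwrite("pics/t3.png",cv2.resize(c["pixels"][165:300,240:435],None,fx=4,fy=4,interpolation=2))
```

```text
togo tool [0.228  0.008  0.0571] rot [ 2.000e-03  1.000e-03 -1.777e+00] st now [-0.1527 -0.0635  0.177 ] F [ 0.45 -0.35 -0.08] 5.05
```

View pics/t3.png

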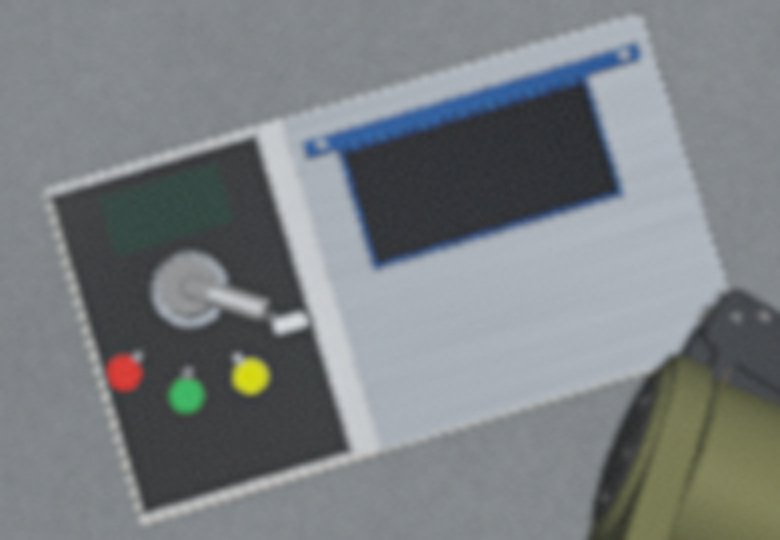

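The phone looks flush. Its corners are (344,152), (587,80), (620,193) and (376,267), and I'll check them numerically. I'll also carry on to the selector with the gripper closed.

Call:
{"op": "shift_gripper", "data": {
  "plan": [
    [[0.038, 0.001, 0], [0, 0, 0]],
    [[0.038, 0.001, 0], [0, 0, 0]],
    [[0.038, 0.002, 0], [0, 0, 0]],
    [[0.038, 0.002, 0], [0, 0, 0]],
    [[0.038, 0.001, 0], [0, 0, 0]],
    [[0.038, 0.001, 0], [0, 0, 0]],
    [[0, 0, 0], [0, 0, -0.148]],
    [[0, 0, 0], [0, 0, -0.148]],
    [[0, 0, 0], [0, 0, -0.148]],
    [[0, 0, 0], [0, 0, -0.148]]
  ],
  "finger_gap": 0,
  "grip_n": 20
}}

```text
time_s: 6.1
ee_pos: [0.5687, 0.0475, 0.1763]
eef_rot: [3.141, -0.0, 1.627]
force: [0.9, -0.3, -0.5]
grip_width: 0.0176
grip_force: 0.0
```

Call:
{"op": "shift_gripper", "data": {
  "plan": [
    [[0, 0, 0], [0, 0, -0.148]],
    [[0, 0, 0], [0, 0, -0.148]],
    [[0, 0, 0], [0, 0, -0.148]],
    [[0, 0, 0], [0, 0, -0.148]],
    [[0, 0, 0], [0, 0, -0.148]],
    [[0, 0, 0], [0, 0, -0.148]],
    [[0, 0, 0], [0, 0, -0.148]],
    [[0, 0, 0], [0, 0, -0.148]],
    [[0, 0, 0], [0, 0, 0]]
  ]
}}

```text
time_s: 7.0
ee_pos: [0.5687, 0.0474, 0.1764]
eef_rot: [3.141, 0.0, 2.808]
force: [0.2, -0.2, -0.2]
grip_width: 0.0005
grip_force: 0.0
```

Run:
```python
from h import *
from station import ctrl
togo(.019,.0867,.077,2.813)
c=ctrl.camera("top")
f=lambda p:np.array([240,165])+(np.array(p)+.5)/4-.5
ph=ray(c,f([(344,152),(587,80),(620,193),(376,267)]),.049)
b,Rp,tp,e=fit([(.036,.075),(.036,-.075),(-.036,-.075),(-.036,.075)],ph)
R=cv2.Rodrigues(np.array([0,0,.2821]))[0][:2,:2]
print(b-.2821,R.T@(tp-[.5732,-.0414]),e)
```

```text
togo tool [ 0.0013 -0.0007  0.0994] rot [ 0.     0.    -0.005] st now [0.0204 0.0865 0.1764] F [ 0.11 -0.28 -0.21] 7.0
-0.00034410429502845785 [ 0.03596916 -0.04732248] [0.00397179 0.00278127 0.00404661 0.00246014]
```

The phone measures flush: x is 36.0 mm, parallel to 0.001 rad. Next I'll descend beside the lever and approach it.

Call:
{"op": "shift_gripper", "data": {
  "plan": [
    [[0, 0, 0.035], [0, 0, 0]],
    [[0, 0, 0.035], [0, 0, 0]],
    [[0, 0, 0.02], [0, 0, 0]],
    [[0, 0, 0.0095], [0, 0, 0]],
    [[0.006, 0, 0], [0, 0, 0]],
    [[0, 0, 0], [0, 0, 0]]
  ]
}}

```text
time_s: 7.65
ee_pos: [0.5629, 0.0495, 0.0779]
eef_rot: [3.141, 0.001, 2.806]
force: [0.4, -0.3, 1.2]
grip_width: 0.0006
grip_force: 0.0
```

Run:
```python
from h import *
togo(.0109,.0924,.077,2.813)
```

```text
togo tool [ 0.005  -0.0008  0.0009] rot [ 0.     0.001 -0.007] st now [0.0154 0.0901 0.0779] F [ 0.29 -0.44  1.2 ] 7.65
```

Call:
{"op": "shift_gripper", "data": {
  "plan": [
    [[0.004, 0, 0], [0, 0, 0]],
    [[0.0037, -0.0012, 0], [0, 0, 0.1]],
    [[0.0037, -0.0012, 0], [0, 0, 0.1]],
    [[0.0037, -0.0012, 0], [0, 0, 0.1]],
    [[0.0037, -0.0012, 0], [0, 0, 0.1]],
    [[0.0037, -0.0012, 0], [0, 0, 0.1]],
    [[0.0037, -0.0012, 0], [0, 0, 0.1]],
    [[0, 0, 0], [0, 0, 0]]
  ]
}}

```text
time_s: 8.45
ee_pos: [0.5371, 0.0569, 0.0779]
eef_rot: [3.14, 0.001, 2.206]
force: [-0.7, -0.5, -0.3]
grip_width: 0.0006
grip_force: 0.0
```

Run:
```python
from h import *
a=.6;u=np.array([-np.cos(a-.96),np.sin(a-.96)]);t=np.array([np.sin(a-.96),np.cos(a-.96)])
togo(*(np.array([.02,.13])+.036*u-.014*t),.077,2.813-a)
```

```text
togo tool [ 0.0003 -0.0014  0.0009] rot [ 0.001  0.001 -0.007] st now [-0.0073  0.1044  0.0779] F [-0.83 -0.31 -0.34] 8.45
```

Call:
{"op": "shift_gripper", "data": {
  "plan": [
    [[0.0037, -0.0014, 0], [0, 0, 0.1]],
    [[0.0037, -0.0014, 0], [0, 0, 0.1]],
    [[0.0037, -0.0014, 0], [0, 0, 0.1]],
    [[0.0037, -0.0014, 0], [0, 0, 0.1]],
    [[0.0037, -0.0014, 0], [0, 0, 0.1]],
    [[0.0037, -0.0014, 0], [0, 0, 0.1]],
    [[0, 0, 0], [0, 0, 0]]
  ]
}}

```text
time_s: 9.15
ee_pos: [0.5213, 0.074, 0.0776]
eef_rot: [3.14, -0.0, 1.609]
force: [0.6, 0.2, 0.8]
grip_width: 0.0003
grip_force: 0.0
```

Run:
```python
from h import *
a=1.2;u=np.array([-np.cos(a-.96),np.sin(a-.96)]);t=np.array([np.sin(a-.96),np.cos(a-.96)])
togo(*(np.array([.02,.13])+.036*u-.014*t),.077,2.813-a)
```

```text
togo tool [-0.0005 -0.0005  0.0006] rot [ 0.001 -0.    -0.004] st now [-0.0177  0.1253  0.0776] F [ 0.64 -0.02  0.78] 9.15
```

There's no force now, so the lever has snapped ahead into the click. I'll retreat, clear the view and check.

Call:
{"op": "shift_gripper", "data": {
  "plan": [
    [[-0.01, 0, 0], [0, 0, 0]],
    [[-0.008, 0, 0], [0, 0, 0]],
    [[0, 0, -0.04], [0, 0, 0]],
    [[0, 0, -0.04], [0, 0, 0]],
    [[0, 0, -0.03], [0, 0, 0]],
    [[0, -0.04, 0], [0, 0, 0]],
    [[-0.03, -0.035, 0], [0, 0, 0]],
    [[-0.03, -0.035, 0], [0, 0, 0]],
    [[-0.04, 0, 0], [0, 0, 0]],
    [[0, 0, 0], [0, 0, 0]]
  ]
}}

```text
time_s: 10.15
ee_pos: [0.4151, -0.0519, 0.1875]
eef_rot: [3.14, 0.001, 1.606]
force: [0.1, 0.6, 0.2]
grip_width: 0.0007
grip_force: 0.0
```

Run:
```python
from h import *
from station import ctrl
togo(0,0,.2)
c=ctrl.camera("top");cv2.imwrite("pics/t4.png",cv2.resize(c["pixels"][165:300,240:435],None,fx=4,fy=4,interpolation=2))
```

```text
togo tool [ 0.0049  0.1584 -0.0123] rot [ 0.002 -0.     1.324] st now [-0.1548  0.034   0.1875] F [0.32 0.58 0.16] 10.15
```

View pics/t4.png

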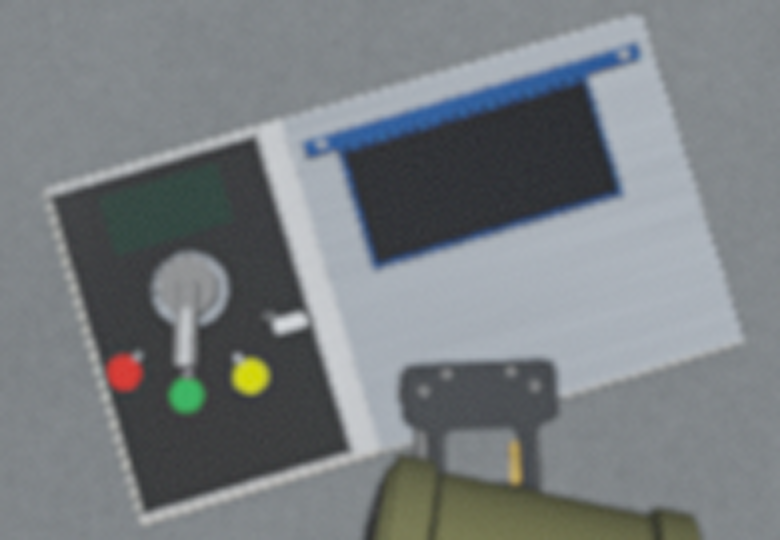

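The lever, from hub (188,288) to tip (185,366), points at the green dot (187,396). The phone is still flush against the bar and the arm is clear, so I'm handing in.

```bash
python3 -c "
from station import ctrl
print(ctrl.hand_in())"
```

```text
the job is handed in; nothing more can be done
None
```

I handed the job in at about 10 s of robot time: the phone lies flush against the stop bar, the selector points at the green dot in its click position, and the arm is clear; no verdict came back, and I did not re-measure the surrounding objects afterwards.

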